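Slide the orange scraper's blade into its guard

ROBOT

A 6-joint arm with a two-finger parallel gripper is mounted at the origin on a cart in front of the work surface, level with it; the furniture and walls round the work are solid. World frame = base frame: x ahead of the robot, y to its left, z up, the work surface at z = 0. Lengths are in m, angles in rad, forces in N, time in s.
With the tool pointing down it reaches from about 0.375 to 0.9 m from the base axis. Payload 3.1 kg.
Tool frame: the origin (TCP) lies midway between the tips of the shut fingers; the grasp point (between the pads) lies 19 mm behind it (manip.grasp_offset is the distance from the TCP to the grasp point, in m); z points along the fingers, y is the line along which they close (so a half turn about z gives the same grasp; the last joint's range is limited). The gripper opens to 85 mm and grips with 20 to 120 N. Pads are 22 mm wide; open, the fingers measure 114 mm over their backs; the gripper's body (76 mm by 85 mm) begins 54 mm behind the grasp point. The pads swing forward as they close: fully open they stand 13 mm farther back than shut.
Start: joints at [-0.178, 0.527, 1.433, -0, 1.181, -0.178], TCP at [0.625, 0, 0.231] pointing down, gripper open.
Joint ranges: [-3.08, 3.08], [-0.75, 2.2], [0.22, 2.44], [-1.43, 4.57], [0, 2.65], [-2.85, 2.85]. Speed limits (rad/s): [2.79, 2.79, 3.14, 3.14, 3.14, 3.14].

INTERFACE

Orientations are given as a unit quaternion [x, y, z, w].
In Python, from station import sensors, cams, order, manip gives the robot as it stands.
- The arm moves only by the tool move_arm, never from a script. Its argument "targets" is a list of rows, each an object of numbers: "dx", "dy", "dz": the shift along the world's x, y, z normalised to -1 to 1, where 1 is 25 mm; "rx", "ry", "rz": the turn, a rotation vector about the world's x, y, z normalised to -1 to 1, where 1 is 30 degrees. A call has exactly 10 rows; each row shifts and turns the commanded pose from where the row before left it; what a row does not reach is not made up. A row lasts 1/8 s, in which the tool goes at most 62.5 mm and 10.7 degrees, less where a joint would pass 70% of its speed; a pose out of reach is approached as far as the arm can. A call with a number of a shift or a turn outside -1 to 1 is refused whole. A call with a gripper value outside its range is refused whole. "claw" is the opening in per cent of the stroke, from 0 (shut) to 100 (fully open), set as the call begins (left out, the last holds). The fingers move at their own pace and stop on an object; "newtons" is the grip in N (left out, the last holds). Time passes only in rows, so rows that do not move let the fingers close, or fill a call up. It gives the time, the measured TCP pose, the force, the opening and the grip force at its end, in the units of the state.
- sensors.sense(): the state, without advancing time (a new reading comes with each control period).
- cams.snapshot(name): name is "scene" or "side" or "wrist"; returns the picture (480x640x3 uint8, red, green, blue); there is no depth.
- cams.camera_model(name): a dict with "fx", "fy", "cx", "cy" (pixels), "extrinsics" (4x4, takes a point from world to camera coordinates). Camera axes: x right, y down, z forward; pixel columns grow to the right and rows downward; lengths in m; the calibration is good to about 2 mm. A picture is of the moment at which its call begins: read the wrist's pose just before it. camera_model takes no time and is no camera call; for the wrist camera it gives the pose at the moment of the call.
- order.sign_off(): hands the job in; it is judged then, once.
The state is a dict: "t": time; "q": joint angles; "qd": joint speeds; "tau": joint torques, N m; "tcp_pos": TCP position; "tool_rot": TCP orientation; "force": force on the tool from outside, world axes, zero at the start; "ft_torque": the same for the moment, N m; "finger_gap": opening from 0.0 (shut) to 1.0 (fully open); "gripper_force": force on a finger pad.
Only numpy, scipy, OpenCV 4.12 (cv2) and the standard library are available. Lean on these libraries where they do the work, as an engineer would, in place of code of your own. Each camera call takes 0.05 s, during which the arm holds its last target. There are 200 camera calls.

TASK

Put the orange-handled scraper away: pick it up and slide its blade flat and straight into the slot of the orange-topped blade guard, all the way in until the handle is up against the guard, and leave it lying there on the bench. Do not disturb the green-handled scraper.

Things in the scene. Friction and masses are not known exactly. Their poses are not given: they have to be found in the camera images.
- scraper_orange_grip (a point): Centre of the ORANGE-handled flat scraper's handle, half-way up: 13 mm above the bench as it lies flat. Loose, about 150 g, balanced within 15 mm of here. Handle 110 mm long (x), 28 wide (y), 26 thick (z), black butt at the rear. x points along the tool to the blade tip, z up. The handle's front end is 55 mm ahead of this point. It starts with the blade roughly away from the robot.
- scraper_orange_tip (a point): Middle of the front edge of the orange scraper's steel blade: 130 mm ahead of the handle's centre along x, at half the handle's thickness (13 mm above the bench as it lies flat). Blade 50 mm wide, 3 mm thick; neck 22 mm wide; together 75 mm ahead of the handle. Same axes as the handle's centre.
- guard_orange_mouth (a point): Centre of the ORANGE-topped blade guard's slot opening, 16 mm above the bench; x level, straight into the slot (roughly away from the robot), z up. Fixed wood block 92 mm wide, 90 deep, 41 high. Level black-lined slot, open only here: 76 wide, 24 high (4 to 28 mm above the bench), 82 deep; the handle does not fit in. A green-topped twin stands 13 cm or more to its side.
- scraper_green_grip (a point): Centre of the handle of the GREEN-handled scraper, otherwise the same as the orange one with the same axes; it lies loose on the bench and is to be left alone.

How it is judged:
At the end, for the whole second after the job is handed in: The orange scraper lies flat on the bench (within 9 degrees), at rest, its blade in the orange guard's slot: the blade's front edge at least 55 mm inside the opening (75 mm is fully home), within 20 mm of the slot's middle, pointing within 15 degrees of the slot's direction (x of scraper_orange_tip in the frame of guard_orange_mouth above 0.055 m and y of scraper_orange_tip in the frame of guard_orange_mouth between -0.02 and 0.02 m and z of scraper_orange_tip in the frame of guard_orange_mouth between -0.012 and 0.012 m and angle between the x axis of scraper_orange_grip and the x axis of guard_orange_mouth, either way round below 0.26 rad and angle between scraper_orange_grip's own z axis and vertical below 0.15 rad and height (world z) of scraper_orange_grip below 0.02 m and linear speed of scraper_orange below 0.02 m/s); the robot touches nothing.
It fails at once if the green scraper is moved by more than 30 mm (distance of scraper_green_grip from where it was at the start of the episode above 0.03 m).
It also fails if it takes over 35 s, if anything falls off the work surface, if the arm or the gripper's body presses on something with over 40 N, if the wrist force passes 120 N, or if a joint passes its speed limit or range.

## Working session

There is one attempt and no reset: what is moved stays moved. The work goes in short steps, Python scripts to look and compute and a tool call to move; the robot and the scene stay as the last step left them, time stands still between calls to the robot, and variables do not carry over. Pictures are saved under pics/ and viewed, at most 10 in all, crops included, and the job is handed in when it is done.

Besides the shell and the picture viewer there is one more tool, called after "Call:" as a command line: name --argument value ..., lists and objects as JSON in quotes. move_arm: Moves the arm, as the interface text tells. Scaled input: -1 to 1 covers 25 mm each way for a shift and 30 degrees each way for a turn. Its arguments: {"type":"object","properties":{"targets":{"type":"array"},"claw":{"type":"number"},"newtons":{"type":"number"}},"required":["targets"]}

```bash
mkdir -p pics; python3 - <<'E'
from station import sensors,cams
import cv2,numpy as np
a=[]
for n in("scene","side"):
    i=cams.snapshot(n);cv2.imwrite(f"pics/{n}0.png",i[:,:,::-1]);m=cams.camera_model(n);print(n,m['fx'],m['cx'],m['cy'],np.round(m['extrinsics'],3).tolist())
i=cams.snapshot("wrist");cv2.imwrite("pics/wrist0.png",i[:,:,::-1])
print(sensors.sense())
E
```

```text
scene 518.7539678879829 311.75949176803624 244.29737759439217 [[-0.9, -0.436, -0.013, 0.56], [-0.312, 0.663, -0.68, 0.087], [0.306, -0.608, -0.733, 0.947], [0.0, 0.0, 0.0, 1.0]]
side 502.34102167079743 316.145316113993 235.90035659902125 [[-0.89, -0.456, -0.007, 0.547], [-0.196, 0.397, -0.897, 0.069], [0.411, -0.797, -0.443, 0.966], [0.0, 0.0, 0.0, 1.0]]
{'t': 0.15, 'q': array([-1.78511834e-01,  5.28248736e-01,  1.43360307e+00, -2.38217237e-05,
        1.18137638e+00, -1.78527941e-01]), 'qd': array([-0.00078537, -0.00430656, -0.00568579,  0.00117307, -0.00070846,
       -0.00184677]), 'tau': array([ 1.17890530e-03, -4.42742836e+01, -1.78276026e+01, -2.15643640e-04,
        5.61750654e-03, -9.84718270e-06]), 'tcp_pos': array([6.24461346e-01, 1.12614215e-04, 2.30562363e-01]), 'tool_rot': array([ 7.07097646e-01,  7.07115443e-01, -4.75425372e-04, -6.65457533e-04]), 'force': array([-0.23221658, -0.29263389,  0.29323999]), 'ft_torque': array([-0.04179254,  0.02150323,  0.03294955]), 'gripper_force': 0.0, 'finger_gap': 0.9996668885466189}
```

View pics/scene0.png

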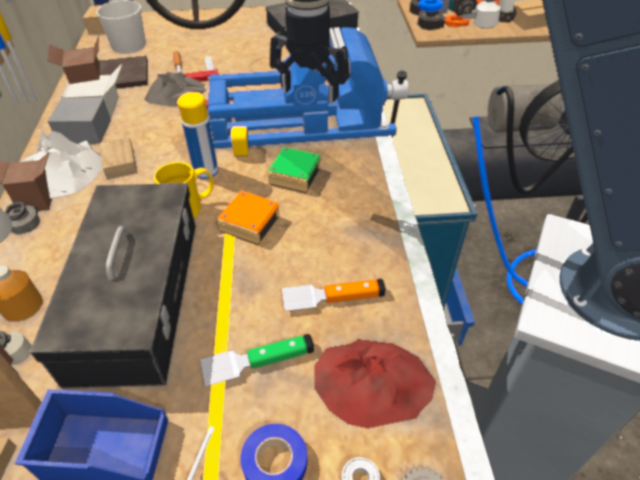

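View pics/side0.png

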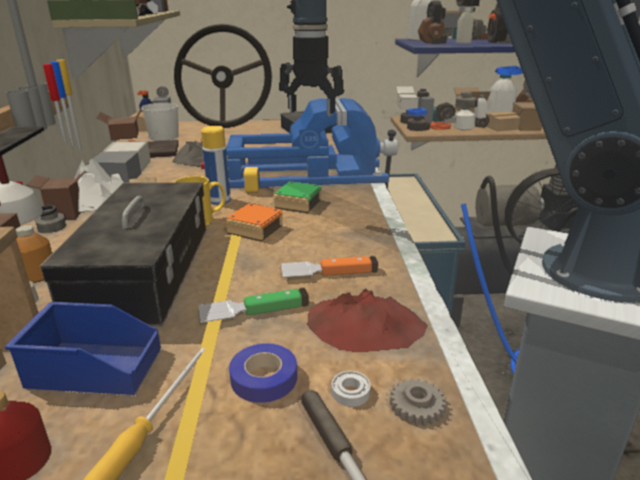

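View pics/wrist0.png

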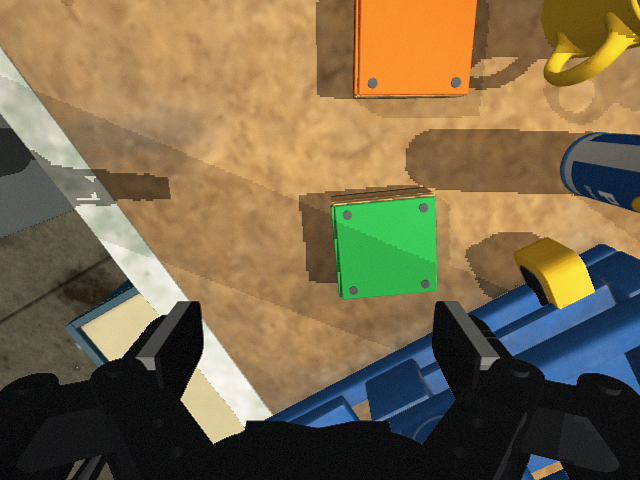

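Orange guard's top is at scene (249,215), the orange scraper has its handle at (335,293) and tip at (285,298), and the green scraper lies at (260,357). In the wrist view the orange guard is cut off at the top, at (415,45). Next I'll project the colour masks onto planes at the right heights.

```bash
cat > h.py <<'E'
import cv2,numpy as np
from station import sensors,cams
def toplane(m,px,z):
    px=np.asarray(px,float).reshape(-1,2);E=m['extrinsics'];R,t=E[:3,:3],E[:3,3]
    d=np.c_[(px[:,0]-m['cx'])/m['fx'],(px[:,1]-m['cy'])/m['fy'],np.ones(len(px))]@R
    c=-R.T@t;return (c+d*((z-c[2])/d[:,2])[:,None])[:,:2]
def blobs(img,lo,hi,n=2):
    k=cv2.inRange(cv2.cvtColor(img,cv2.COLOR_RGB2HSV),lo,hi)
    c,_=cv2.findContours(k,cv2.RETR_EXTERNAL,cv2.CHAIN_APPROX_NONE)
    return sorted(c,key=cv2.contourArea)[::-1][:n]
ORANGE=((7,190,120),(16,255,255));GREEN=((55,150,60),(75,255,255))
def rect(m,c,z):
    P=toplane(m,c.reshape(-1,2),z);r=cv2.minAreaRect((P*1000).astype(np.float32))
    return np.round(r[0]),np.round(r[1]),round(r[2],1)
E
python3 - <<'E'
from h import *
for n in("scene","side","wrist"):
    i=cv2.imread(f"pics/{n}0.png")[:,:,::-1].copy();m=cams.camera_model(n)
    for nm,col in(("O",ORANGE),("G",GREEN)):
        for c in blobs(i,*col):
            x=c.reshape(-1,2).mean(0);print(n,nm,x.round(),cv2.contourArea(c),"z41",rect(m,c,.041),"z20",rect(m,c,.018))
E
```

```text
scene O [ 19. 295.] 917.5 z41 (array([956., 498.]), array([ 58., 110.]), 60.8) z20 (array([979., 490.]), array([ 60., 114.]), 60.8)
scene O [354. 294.] 316.5 z41 (array([425., 239.]), array([98., 34.]), 42.7) z20 (array([431., 223.]), array([101.,  35.]), 42.7)
scene G [277. 351.] 952.5 z41 (array([489., 397.]), array([93., 32.]), 43.2) z20 (array([497., 385.]), array([96., 33.]), 43.2)
scene G [296. 163.] 901.0 z41 (array([681., -41.]), array([93., 87.]), 5.6) z20 (array([695., -67.]), array([96., 89.]), 5.6)
side O [142.  92.] 4.0 z41 (array([2010., -860.]), array([34., 26.]), 24.8) z20 (array([2107., -954.]), array([36., 28.]), 24.8)
side O [242. 219.] 0.5 z41 (array([707., 176.]), array([2., 6.]), 55.6) z20 (array([738., 134.]), array([2., 6.]), 55.6)
wrist O [413.  46.] 10962.0 z41 (array([698., 123.]), array([66., 91.]), 90.0) z20 (array([703., 127.]), array([71., 98.]), 90.0)
wrist G [385. 247.] 9272.0 z41 (array([685., -41.]), array([90., 89.]), 5.7) z20 (array([689., -49.]), array([96., 95.]), 5.7)
```

```bash
python3 - <<'E'
from h import *
m=cams.camera_model("scene")
print(toplane(m,[(384,288),(327,294),(284,299)],.015).round(3),toplane(m,[(313,343),(205,372)],.015).round(3))
print(toplane(m,[(232,193),(279,207),(264,233),(219,221)],.041).round(3))
E=cams.camera_model("wrist")['extrinsics'];print((-E[:3,:3].T@E[:3,3]).round(3),E[:3,:3].round(2))
E
```

```text
[[0.386 0.186]
 [0.474 0.242]
 [0.539 0.285]] [[0.452 0.345]
 [0.585 0.468]]
[[0.756 0.105]
 [0.647 0.101]
 [0.638 0.178]
 [0.735 0.187]]
[0.625 0.073 0.373] [[ 1.   -0.   -0.  ]
 [-0.   -0.96  0.29]
 [-0.   -0.29 -0.96]]
```

Call:
move_arm --targets '[{"dx": -0.78, "dy": 0.86, "rz": -0.19}, {"dx": -0.78, "dy": 0.86, "rz": -0.19}, {"dx": -0.78, "dy": 0.86, "rz": -0.19}, {"dx": -0.78, "dy": 0.86, "rz": -0.19}, {"dx": -0.78, "dy": 0.86, "rz": -0.19}, {"dx": -0.78, "dy": 0.86, "rz": -0.19}, {"dx": -0.78, "dy": 0.86, "rz": -0.19}, {"dx": -0.78, "dy": 0.86, "rz": -0.19}, {"dx": -0.78, "dy": 0.86, "rz": -0.19}, {"dx": -0.78, "dy": 0.86, "rz": -0.19}]' --claw 100

```text
schema error: expected keys dx, dy, dz, rx, ry, rz
```

```bash
python3 - <<'E'
from h import *
s=sensors.sense();print(s['tcp_pos'],s['tool_rot'],s['q'],s['t']);m=cams.camera_model("wrist");i=cams.snapshot("wrist");cv2.imwrite("pics/w1.png",i[:,:,::-1])
for c in blobs(i,*ORANGE,3): print(cv2.contourArea(c),c.reshape(-1,2).mean(0).round(),rect(m,c,.02),rect(m,c,.041))
E
```

```text
[6.24461346e-01 1.12614215e-04 2.30562363e-01] [ 7.07097646e-01  7.07115443e-01 -4.75425372e-04 -6.65457533e-04] [-1.78511834e-01  5.28248736e-01  1.43360307e+00 -2.38217237e-05
  1.18137638e+00 -1.78527941e-01] 0.15
10965.5 [413.  46.] (array([703., 126.]), array([71., 97.]), 90.0) (array([698., 123.]), array([66., 91.]), 90.0)
```

View pics/w1.png

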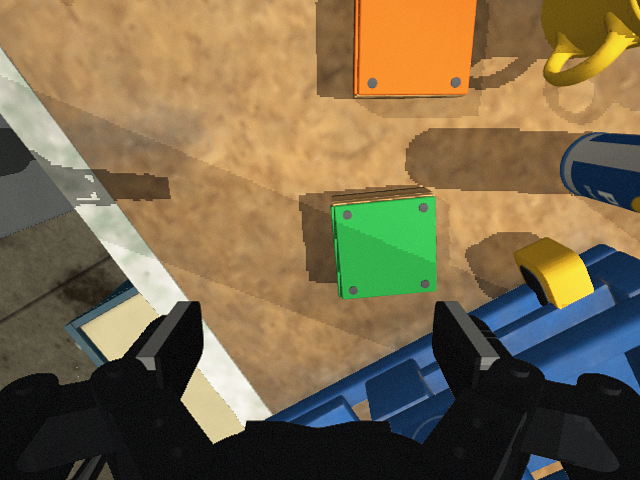

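The move was refused because every row needs all six keys, so the picture is the same view as before. I'll resend it with full rows.

Call:
move_arm --targets '[{"dx": -0.78, "dy": 0.86, "dz": 0, "rx": 0, "ry": 0, "rz": -0.19}, {"dx": -0.78, "dy": 0.86, "dz": 0, "rx": 0, "ry": 0, "rz": -0.19}, {"dx": -0.78, "dy": 0.86, "dz": 0, "rx": 0, "ry": 0, "rz": -0.19}, {"dx": -0.78, "dy": 0.86, "dz": 0, "rx": 0, "ry": 0, "rz": -0.19}, {"dx": -0.78, "dy": 0.86, "dz": 0, "rx": 0, "ry": 0, "rz": -0.19}, {"dx": -0.78, "dy": 0.86, "dz": 0, "rx": 0, "ry": 0, "rz": -0.19}, {"dx": -0.78, "dy": 0.86, "dz": 0, "rx": 0, "ry": 0, "rz": -0.19}, {"dx": -0.78, "dy": 0.86, "dz": 0, "rx": 0, "ry": 0, "rz": -0.19}, {"dx": -0.78, "dy": 0.86, "dz": 0, "rx": 0, "ry": 0, "rz": -0.19}, {"dx": -0.78, "dy": 0.86, "dz": 0, "rx": 0, "ry": 0, "rz": -0.19}]' --claw 100

```text
t: 1.45
tcp_pos: [0.4292, 0.2157, 0.2313]
tool_rot: [0.959, 0.282, -0.0, -0.0]
force: [0.5, 0.1, -0.4]
finger_gap: 1.002
gripper_force: 0.0
```

```bash
python3 - <<'E'
from h import *
s=sensors.sense();print(s['q'],s['t']);m=cams.camera_model("wrist");i=cams.snapshot("wrist");cv2.imwrite("pics/w2.png",i[:,:,::-1])
for c in blobs(i,*ORANGE,3): print(cv2.contourArea(c),c.reshape(-1,2).mean(0).round(),rect(m,c,.02),rect(m,c,.041))
E
```

```text
[2.32383794e-01 3.33997259e-01 1.78574312e+00 1.69434241e-05
 1.02188032e+00 1.23061426e+00] 1.45
3048.0 [322. 188.] (array([438., 216.]), array([97., 28.]), 33.9) (array([441., 219.]), array([91., 26.]), 33.9)
2351.5 [599.  13.] (array([685., 114.]), array([38., 68.]), 1.9) (array([673., 122.]), array([35., 64.]), 1.9)
541.5 [208. 405.] (array([174., 189.]), array([25., 52.]), 70.1) (array([193., 193.]), array([23., 49.]), 70.1)
```

View pics/w2.png

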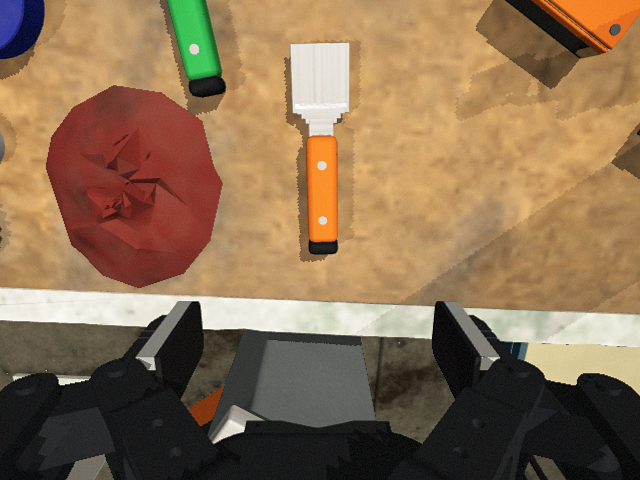

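The orange handle is at column 322, rows 135–253, and its blade tip is at (320,43). The green handle's butt at (207,87) is well clear of the fingers. I'll go down to the handle next.

Call:
move_arm --targets '[{"dx": 0.12, "dy": -0.16, "dz": -1, "rx": 0, "ry": 0, "rz": 0.03}, {"dx": 0, "dy": 0, "dz": -1, "rx": 0, "ry": 0, "rz": 0}, {"dx": 0, "dy": 0, "dz": -1, "rx": 0, "ry": 0, "rz": 0}, {"dx": 0, "dy": 0, "dz": -1, "rx": 0, "ry": 0, "rz": 0}, {"dx": 0, "dy": 0, "dz": -1, "rx": 0, "ry": 0, "rz": 0}, {"dx": 0, "dy": 0, "dz": -1, "rx": 0, "ry": 0, "rz": 0}, {"dx": 0, "dy": 0, "dz": -1, "rx": 0, "ry": 0, "rz": 0}, {"dx": 0, "dy": 0, "dz": -1, "rx": 0, "ry": 0, "rz": 0}, {"dx": 0, "dy": 0, "dz": -0.7, "rx": 0, "ry": 0, "rz": 0}, {"dx": 0, "dy": 0, "dz": -0.4, "rx": 0, "ry": 0, "rz": 0}]' --claw 75

```text
t: 2.75
tcp_pos: [0.433, 0.2109, 0.0029]
tool_rot: [0.957, 0.292, -0.0, -0.0]
force: [-0.8, -1.2, 0.6]
finger_gap: 0.75
gripper_force: 0.0
```

Call:
move_arm --targets '[{"dx": 0, "dy": 0, "dz": 0, "rx": 0, "ry": 0, "rz": 0}, {"dx": 0, "dy": 0, "dz": 0, "rx": 0, "ry": 0, "rz": 0}, {"dx": 0, "dy": 0, "dz": 0, "rx": 0, "ry": 0, "rz": 0}, {"dx": 0, "dy": 0, "dz": 0, "rx": 0, "ry": 0, "rz": 0}, {"dx": 0, "dy": 0, "dz": 0, "rx": 0, "ry": 0, "rz": 0}, {"dx": 0, "dy": 0, "dz": 0, "rx": 0, "ry": 0, "rz": 0}, {"dx": 0, "dy": 0, "dz": 0, "rx": 0, "ry": 0, "rz": 0}, {"dx": 0, "dy": 0, "dz": 0, "rx": 0, "ry": 0, "rz": 0}, {"dx": 0, "dy": 0, "dz": 0, "rx": 0, "ry": 0, "rz": 0}, {"dx": 0, "dy": 0, "dz": 0, "rx": 0, "ry": 0, "rz": 0}]' --claw 0 --newtons 60

```text
t: 4.0
tcp_pos: [0.4335, 0.2111, 0.0045]
tool_rot: [0.957, 0.292, 0.001, 0.0]
force: [-0.9, -0.5, 6.1]
finger_gap: 0.317
gripper_force: 60.1
```

Call:
move_arm --targets '[{"dx": 0, "dy": 0, "dz": 0.5, "rx": 0, "ry": 0, "rz": 0}, {"dx": 0, "dy": 0, "dz": 1, "rx": 0, "ry": 0, "rz": 0}, {"dx": 0, "dy": 0, "dz": 1, "rx": 0, "ry": 0, "rz": 0}, {"dx": 0, "dy": -0.4, "dz": 1, "rx": 0, "ry": 0, "rz": -0.16}, {"dx": 0, "dy": -0.4, "dz": 0.5, "rx": 0, "ry": 0, "rz": -0.2}, {"dx": 0, "dy": -0.5, "dz": 0, "rx": 0, "ry": 0, "rz": -0.2}, {"dx": 0, "dy": -0.5, "dz": 0, "rx": 0, "ry": 0, "rz": -0.2}, {"dx": 0.2, "dy": -0.5, "dz": 0, "rx": 0, "ry": 0, "rz": -0.2}, {"dx": 0.2, "dy": -0.5, "dz": 0, "rx": 0, "ry": 0, "rz": -0.2}, {"dx": 0, "dy": 0, "dz": 0, "rx": 0, "ry": 0, "rz": 0}]'

```text
t: 5.25
tcp_pos: [0.4432, 0.1405, 0.1042]
tool_rot: [1.0, -0.008, 0.0, -0.0]
force: [0.8, 0.2, -1.7]
finger_gap: 0.315
gripper_force: 59.3
```

```bash
python3 - <<'E'
from h import *
s=sensors.sense();print(s['q'],s['t']);m=cams.camera_model("wrist");i=cams.snapshot("wrist");cv2.imwrite("pics/w3.png",i[:,:,::-1])
for c in blobs(i,*ORANGE,3): print(cv2.contourArea(c),c.reshape(-1,2).mean(0).round(),rect(m,c,.041))
E
```

```text
[6.58971378e-02 5.35752681e-01 1.94275895e+00 4.48400172e-05
 6.62737672e-01 1.65275562e+00] 5.25
18641.0 [317. 294.] (array([408., 141.]), array([ 45., 162.]), 89.1)
```

View pics/w3.png

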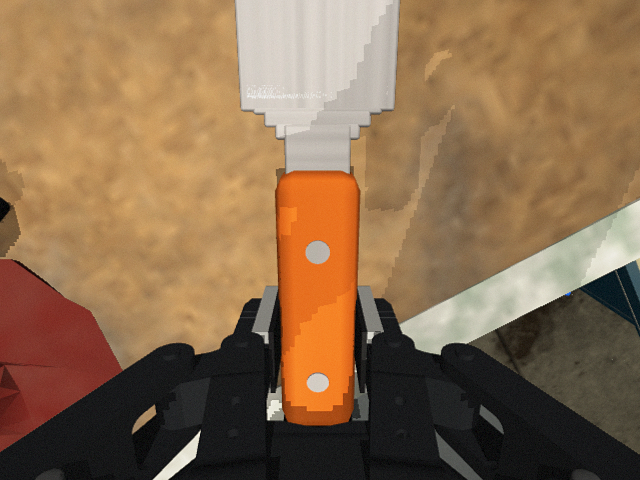

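The wrist view shows the scraper held square: handle centred on column 317, blade at the top centre. The guard is out of view here, so I'll get its direction from the earlier top-down picture.

```bash
python3 - <<'E'
from h import *
m=dict(cams.camera_model("wrist"))
E=np.eye(4);a=np.arcsin(.29);R=np.array([[1,0,0],[0,-np.cos(a),np.sin(a)],[0,-np.sin(a),-np.cos(a)]])
E[:3,:3]=R;E[:3,3]=-R@np.array([.625,.073,.373]);m['extrinsics']=E
i=cv2.imread("pics/wrist0.png")[:,:,::-1].copy();c=blobs(i,*ORANGE,1)[0].reshape(-1,2)
for nm,sel,ax in(("left",(c[:,0]<365)&(c[:,1]<85)&(c[:,1]>2),0),("right",(c[:,0]>460)&(c[:,1]<85)&(c[:,1]>2),0),("bot",(c[:,1]>88)&(c[:,0]>365)&(c[:,0]<460),1)):
    P=toplane(m,c[sel],.041);v=cv2.fitLine(P.astype(np.float32),cv2.DIST_HUBER,0,.001,.001).ravel();print(nm,len(P),np.degrees(np.arctan2(v[1],v[0])),P.mean(0))
m=cams.camera_model("scene");i=cams.snapshot("scene");cv2.imwrite("pics/s1.png",i[:,:,::-1])
for c in blobs(i,(5,150,100),(20,255,255),6): print(cv2.contourArea(c),c.reshape(-1,2).mean(0).round(),rect(m,c,.041))
E
```

```text
left 82 -89.73578 [0.65399153 0.12535912]
right 82 -89.72247 [0.74438514 0.12535912]
bot 94 -7.0079004e-05 [0.70101321 0.0890116 ]
1536.5 [249. 211.] (array([697., 136.]), array([ 98., 101.]), 89.2)
1514.5 [ 18. 296.] (array([959., 496.]), array([ 65., 122.]), 66.6)
339.5 [380. 227.] (array([442.,  69.]), array([44., 57.]), 6.2)
243.0 [347. 219.] (array([512.,  76.]), array([34., 68.]), 43.4)
50.0 [177.  58.] (array([1210., -325.]), array([15., 71.]), 41.1)
6.5 [205. 103.] (array([1000., -159.]), array([ 4., 34.]), 41.4)
```

```bash
python3 -c "
import cv2
a=cv2.imread('pics/s1.png')[140:340,170:440];b=cv2.imread('pics/wrist0.png')[0:130,300:520]
cv2.imwrite('pics/c1.png',cv2.resize(a,None,fx=2.9,fy=2.9,interpolation=cv2.INTER_CUBIC))"
```

```text
(no output)
```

View pics/c1.png

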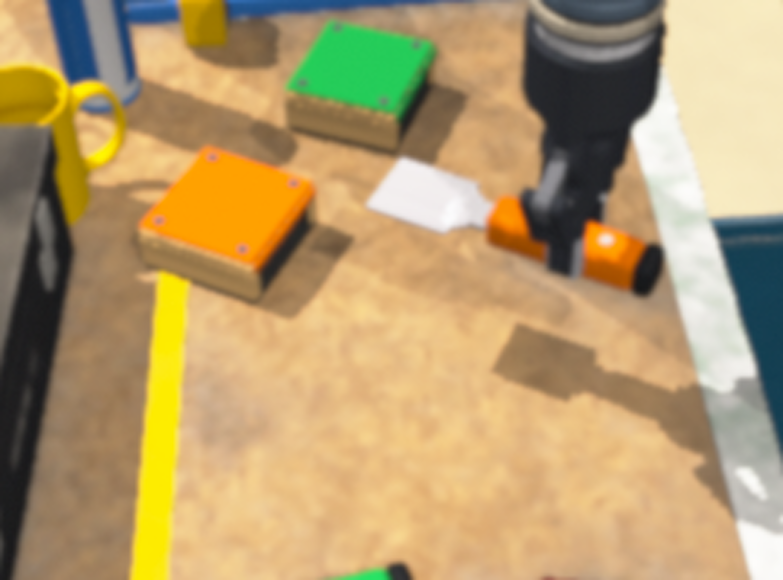

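Both views agree: the guard's mouth is at x≈0.654, y≈0.136, and the slot runs along +x to within a degree. The black slot faces the robot, at crop (285,235). I'll lower the scraper to just above the bench and start the insertion.

Call:
move_arm --targets '[{"dx": 0, "dy": -0.2, "dz": -1, "rx": 0, "ry": 0, "rz": 0.03}, {"dx": 0, "dy": 0, "dz": -1, "rx": 0, "ry": 0, "rz": 0}, {"dx": 0, "dy": 0, "dz": -1, "rx": 0, "ry": 0, "rz": 0}, {"dx": 0, "dy": 0, "dz": -0.5, "rx": 0, "ry": 0, "rz": 0}, {"dx": 0, "dy": 0, "dz": -0.35, "rx": 0, "ry": 0, "rz": 0}, {"dx": 0.5, "dy": 0, "dz": 0, "rx": 0, "ry": 0, "rz": 0}, {"dx": 0.8, "dy": 0, "dz": 0, "rx": 0, "ry": 0, "rz": 0}, {"dx": 0.8, "dy": 0, "dz": 0, "rx": 0, "ry": 0, "rz": 0}, {"dx": 0.6, "dy": 0, "dz": 0, "rx": 0, "ry": 0, "rz": 0}, {"dx": 0.3, "dy": 0, "dz": 0, "rx": 0, "ry": 0, "rz": 0}]'

```text
t: 6.6
tcp_pos: [0.5197, 0.136, 0.0081]
tool_rot: [1.0, -0.0, 0.001, -0.0]
force: [0.6, -0.1, -1.3]
finger_gap: 0.316
gripper_force: 59.2
```

```bash
python3 - <<'E'
from h import *
a=cams.snapshot("scene")[140:340,130:400];b=cams.snapshot("wrist")
cv2.imwrite("pics/c2.png",np.hstack([cv2.resize(a,(405,300)),cv2.resize(b,(395,300))])[:,:,::-1])
E
```

```text
(no output)
```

View pics/c2.png

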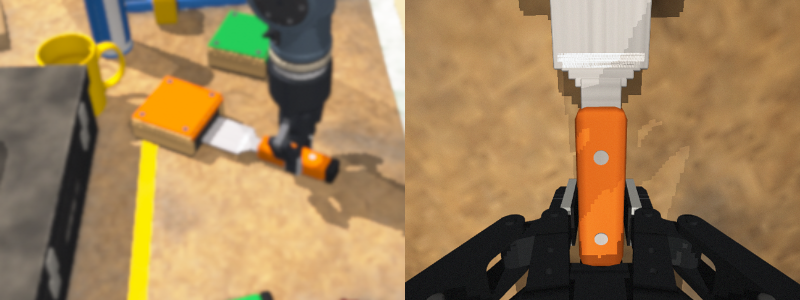

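The blade's tip is at the mouth (crop 205,135) and centred on the slot. Next I'll push it in.

Call:
move_arm --targets '[{"dx": 0.4, "dy": 0, "dz": 0, "rx": 0, "ry": 0, "rz": 0}, {"dx": 0.5, "dy": 0, "dz": 0, "rx": 0, "ry": 0, "rz": 0}, {"dx": 0.5, "dy": 0, "dz": 0, "rx": 0, "ry": 0, "rz": 0}, {"dx": 0.5, "dy": 0, "dz": 0, "rx": 0, "ry": 0, "rz": 0}, {"dx": 0.4, "dy": 0, "dz": 0, "rx": 0, "ry": 0, "rz": 0}, {"dx": 0.3, "dy": 0, "dz": 0, "rx": 0, "ry": 0, "rz": 0}, {"dx": 0.2, "dy": 0, "dz": 0, "rx": 0, "ry": 0, "rz": 0}, {"dx": 0.1, "dy": 0, "dz": 0, "rx": 0, "ry": 0, "rz": 0}, {"dx": 0, "dy": 0, "dz": -0.1, "rx": 0, "ry": 0, "rz": 0}, {"dx": 0, "dy": 0, "dz": 0, "rx": 0, "ry": 0, "rz": 0}]'

```text
t: 7.95
tcp_pos: [0.5899, 0.1361, 0.0048]
tool_rot: [1.0, 0.0, -0.0, 0.0]
force: [0.3, 0.4, -1.8]
finger_gap: 0.313
gripper_force: 59.2
```

Nothing has touched so far, so I'll creep forward until it seats.

Call:
move_arm --targets '[{"dx": 0.08, "dy": 0, "dz": 0, "rx": 0, "ry": 0, "rz": 0}, {"dx": 0.08, "dy": 0, "dz": 0, "rx": 0, "ry": 0, "rz": 0}, {"dx": 0.08, "dy": 0, "dz": 0, "rx": 0, "ry": 0, "rz": 0}, {"dx": 0.06, "dy": 0, "dz": 0, "rx": 0, "ry": 0, "rz": 0}, {"dx": 0.04, "dy": 0, "dz": 0, "rx": 0, "ry": 0, "rz": 0}, {"dx": 0.02, "dy": 0, "dz": 0, "rx": 0, "ry": 0, "rz": 0}, {"dx": 0, "dy": 0, "dz": 0, "rx": 0, "ry": 0, "rz": 0}, {"dx": 0, "dy": 0, "dz": 0, "rx": 0, "ry": 0, "rz": 0}, {"dx": 0, "dy": 0, "dz": 0, "rx": 0, "ry": 0, "rz": 0}, {"dx": 0, "dy": 0, "dz": 0, "rx": 0, "ry": 0, "rz": 0}]'

```text
t: 9.2
tcp_pos: [0.5991, 0.136, 0.005]
tool_rot: [1.0, 0.0, -0.0, 0.0]
force: [-1.1, 0.1, -0.4]
finger_gap: 0.311
gripper_force: 59.2
```

Call:
move_arm --targets '[{"dx": 0.05, "dy": 0, "dz": 0, "rx": 0, "ry": 0, "rz": 0}, {"dx": 0.05, "dy": 0, "dz": 0, "rx": 0, "ry": 0, "rz": 0}, {"dx": 0.04, "dy": 0, "dz": 0, "rx": 0, "ry": 0, "rz": 0}, {"dx": 0, "dy": 0, "dz": 0, "rx": 0, "ry": 0, "rz": 0}, {"dx": 0, "dy": 0, "dz": 0, "rx": 0, "ry": 0, "rz": 0}, {"dx": 0, "dy": 0, "dz": 0, "rx": 0, "ry": 0, "rz": 0}, {"dx": 0, "dy": 0, "dz": 0, "rx": 0, "ry": 0, "rz": 0}, {"dx": 0, "dy": 0, "dz": 0, "rx": 0, "ry": 0, "rz": 0}, {"dx": 0, "dy": 0, "dz": 0, "rx": 0, "ry": 0, "rz": 0}, {"dx": 0, "dy": 0, "dz": 0, "rx": 0, "ry": 0, "rz": 0}]'

```text
t: 10.45
tcp_pos: [0.5992, 0.136, 0.0049]
tool_rot: [1.0, 0.0, -0.004, 0.0]
force: [-6.3, -0.8, 4.7]
finger_gap: 0.317
gripper_force: 59.9
```

```bash
python3 - <<'E'
from h import *
a=cams.snapshot("scene")[140:340,130:400];b=cams.snapshot("wrist")
cv2.imwrite("pics/c3.png",np.hstack([cv2.resize(a,(405,300)),cv2.resize(b,(395,300))])[:,:,::-1])
E
```

```text
(no output)
```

View pics/c3.png

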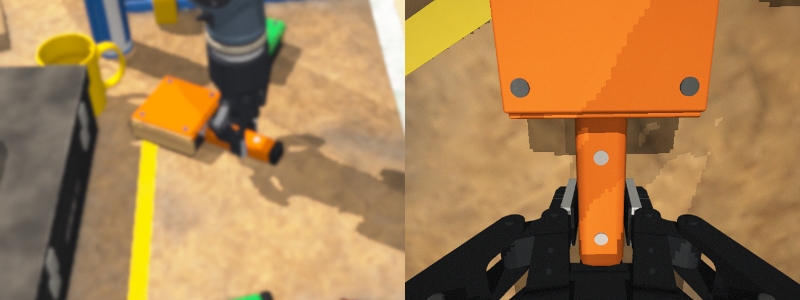

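It's home: the handle butts against the guard's face at wrist-crop (600,117), with 6 N of reaction. Now I'll release it and lift away.

Call:
move_arm --targets '[{"dx": -0.14, "dy": 0, "dz": 0, "rx": 0, "ry": 0, "rz": 0}, {"dx": 0, "dy": 0, "dz": 0, "rx": 0, "ry": 0, "rz": 0}, {"dx": 0, "dy": 0, "dz": 0, "rx": 0, "ry": 0, "rz": 0}, {"dx": 0, "dy": 0, "dz": 0, "rx": 0, "ry": 0, "rz": 0}, {"dx": 0, "dy": 0, "dz": 0, "rx": 0, "ry": 0, "rz": 0}, {"dx": 0, "dy": 0, "dz": 0, "rx": 0, "ry": 0, "rz": 0}, {"dx": 0, "dy": 0, "dz": 0, "rx": 0, "ry": 0, "rz": 0}, {"dx": 0, "dy": 0, "dz": 0, "rx": 0, "ry": 0, "rz": 0}, {"dx": 0, "dy": 0, "dz": 0, "rx": 0, "ry": 0, "rz": 0}, {"dx": 0, "dy": 0, "dz": 0, "rx": 0, "ry": 0, "rz": 0}]' --claw 75

```text
t: 11.8
tcp_pos: [0.5995, 0.136, 0.0051]
tool_rot: [1.0, 0.0, 0.0, -0.0]
force: [0.6, -0.9, -0.1]
finger_gap: 0.751
gripper_force: 0.0
```

Call:
move_arm --targets '[{"dx": 0, "dy": 0, "dz": 0.3, "rx": 0, "ry": 0, "rz": 0}, {"dx": 0, "dy": 0, "dz": 0.6, "rx": 0, "ry": 0, "rz": 0}, {"dx": 0, "dy": 0, "dz": 1, "rx": 0, "ry": 0, "rz": 0}, {"dx": 0, "dy": 0, "dz": 1, "rx": 0, "ry": 0, "rz": 0}, {"dx": 0, "dy": 0, "dz": 1, "rx": 0, "ry": 0, "rz": 0}, {"dx": 0, "dy": 0, "dz": 1, "rx": 0, "ry": 0, "rz": 0}, {"dx": 0, "dy": 0, "dz": 1, "rx": 0, "ry": 0, "rz": 0}, {"dx": 0, "dy": 0, "dz": 1, "rx": 0, "ry": 0, "rz": 0}, {"dx": 0, "dy": 0, "dz": 0, "rx": 0, "ry": 0, "rz": 0}, {"dx": 0, "dy": 0, "dz": 0, "rx": 0, "ry": 0, "rz": 0}]'

```text
t: 13.05
tcp_pos: [0.5989, 0.136, 0.1774]
tool_rot: [1.0, -0.0, -0.0, 0.0]
force: [0.8, 0.0, 0.2]
finger_gap: 0.753
gripper_force: 0.0
```

```bash
python3 - <<'E'
from h import *
a=cams.snapshot("scene")[140:340,130:400];b=cams.snapshot("wrist")
cv2.imwrite("pics/c4.png",np.hstack([cv2.resize(a,(405,300)),cv2.resize(b,(395,300))])[:,:,::-1])
E
```

```text
(no output)
```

View pics/c4.png

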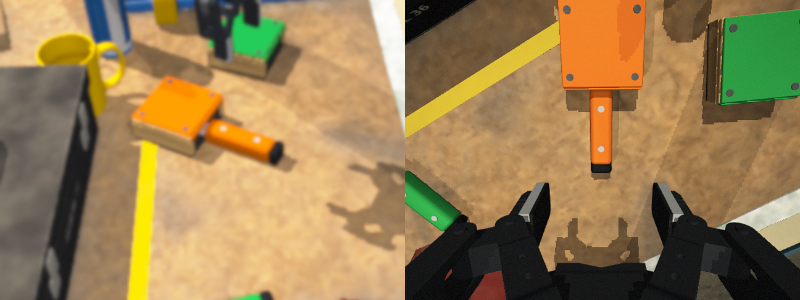

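The scraper lies flat, straight and centred, with its handle against the guard (wrist-crop 600,90). The gripper is clear and the green scraper hasn't moved.

```bash
python3 -c "
from station import order
print(order.sign_off())"
```

```text
the job is handed in; nothing more can be done
None
```

The orange scraper's blade is fully in the orange guard's slot, with the handle against the guard and lying on the bench; the green scraper was left alone, and the job was handed in at about 13 s (no verdict was returned).

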